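Press a slat down and slide it under the leaf spring of a scraping jig

ROBOT

A 6-joint arm with a two-finger parallel gripper is mounted at the origin on the work surface. World frame = base frame: x ahead of the robot, y to its left, z up, the work surface at z = 0. Lengths are in m, angles in degrees, forces in N, time in s.
With the tool pointing down it reaches from about 0.325 to 0.9 m from the base axis. Payload 6.1 kg.
Tool frame: the origin (TCP) lies at the very end of the fingers, on their centre line; the grasp point (between the pads) lies 19 mm behind it; y points along the fingers, z is the direction in which the jaws open and shut, and the axes are right-handed (so a half turn about y gives the same grasp; the last joint's range is limited). The gripper opens to 85 mm and grips with 20 to 120 N. Pads are 22 mm wide; open, the fingers measure 114 mm over their backs; the gripper's body (76 mm by 85 mm) begins 54 mm behind the grasp point. The pads swing forward as they close: fully open they stand 13 mm farther back than shut.
Start: joints at [62.504, 12.628, 87.462, -0, 79.91, -7.225], TCP at [0.217, 0.586, 0.231] pointing down, gripper open.
Joint ranges: [-170.65, 170.65], [-52.31, 119.04], [5.05, 147.46], [-71.25, 251.25], [11.57, 151.72], [-153.62, 153.62]. Speed limits (degrees/s): [147.25, 147.25, 172.46, 180, 180, 180].

INTERFACE

Orientations are given as a 3x3 rotation matrix whose columns are the frame's x, y, z axes.
In Python, from plant import arm, cams gives the robot as it stands.
- The arm moves only by the shell command python3 -m pendant 'ROWS' [OPENING] [FORCE]. ROWS is JSON, one flat list of numbers, 6 for each row, row after row: the shift along the tool's x, y, z in m, then the turn, a rotation vector about the tool's x, y, z in degrees. A call has 1 to 10 rows; each row is the pose to reach, as a shift and turn from the pose commanded when the call began, along the tool's axes at that moment; what a row does not reach only later rows make up. A row lasts 1/8 s, in which the tool goes at most 62.5 mm and 10.7 degrees, less where a joint would pass 70% of its speed; a pose out of reach is approached as far as the arm can. A call with a gripper value outside its range is refused whole. OPENING is the finger opening in m, from 0 to 0.0854, set as the call begins (- or left out, the last holds). The fingers move at their own pace and stop on an object; FORCE is the grip in N (left out, the last holds). Time passes only in rows, so rows that repeat a pose let the fingers close. It gives the time, the measured TCP pose, the force and the opening at its end, in the units of the state.
- arm.state(): the state, without advancing time (a new reading comes with each control period).
- cams.snapshot(name): name is "side" or "top"; returns the picture (420x560x3 uint8, red, green, blue); there is no depth.
- cams.camera_params(name): a dict with "camera_matrix" (3x3 intrinsics, pixels), "extrinsics" (4x4, takes a point from camera to world coordinates). Camera axes: x right, y up, looking along -z (the intrinsics and any distortion apply to the point x, -y, -z); pixel columns grow to the right and rows downward; lengths in m; the calibration is good to about 2 mm. A picture is of the moment at which its call begins. camera_params takes no time and is no camera call.
- arm.job_done(): hands the job in, once; it reports no verdict.
The state is a dict: "time_s": time; "joint_positions": joint angles; "dq": joint speeds; "tau": joint torques, N m; "tool_pos": TCP position; "tcp_rot": TCP orientation; "wrist_force": force on the tool from outside, world axes, zero at the start; "wrist_torque": the same for the moment, N m; "finger_gap": opening from 0.0 (shut) to 1.0 (fully open).
Only numpy, scipy, OpenCV 4.12 (cv2) and the standard library are available. Lean on these libraries where they do the work, as an engineer would, in place of code of your own. Each camera call takes 0.05 s, during which the arm holds its last target.

TASK

Load the pale wooden slat into the scraping jig: press it down hard with your fingertips on its top face and, keeping it pressed down, slide it along its channel under the steel bridge and the leaf spring behind it until its nose is fully home against the end stop, then let go and move clear. Do not grip, lift or tip the slat, do not touch the leaf spring with the fingers, and leave the mug, hand sander and wood offcut where they are.

Things in the scene. Friction and masses are not known exactly. Their poses are not given: they have to be found in the camera images.
- jig: Scraping jig fixed to the bench. Origin on the bench top under the channel's centre line; +x is the way the slat must slide, z up. Plywood base x -170 to +150 mm, 124 wide, 12 thick. Two rails (inner faces y +-29.5, 14 wide, tops 38 mm above the bench, x -165 to +130) form the channel. Channel, bridge and leaf spring are waxed or polished: slippery (friction about 0.12).
- slat: Pale loose hardwood slat in the channel, 170 (x) x 56 (y) x 16 mm, about 120 g; origin at its underside's centre, +x to its nose (towards bridge and stop). Nose's top edge chamfered 3 high, 6 long; other end square. At the start it lies on the raised bed, top 46 mm above the bench, nose 10 to 30 mm short of the bridge. Plain sanded top, grippy (friction about 0.6 or more).
- slat_nose (a point): Lower edge of the slat's nose, mid width (85 mm along +x from the slat's origin, at its underside).
- stop_face (a point): Point on the face of the end stop that the nose must meet: jig x = 130 mm, y = 0, 30 mm above the bench; its axes are the jig's. The stop is a wooden block 15 mm thick (x), 87 wide, top 46 mm above the bench.
- bridge_mid (a point): Dark steel bridge bar across the channel, jig x = 40 to 55 mm, 114 mm wide (y), underside 40, top 54 mm above the bench (bolt heads 59). The slat at rest is 6 mm too high to go under it. This point: middle of its lower edge on the side where the slat comes in, jig x = 40, y = 0, 40 mm above the bench; axes are the jig's.
- bed (a joint): Sprung level bed plate under the slat: how far it is pressed down, m: 0 (up, slat top 46 mm above the bench) to 0.010 (bottomed, slat top 36 mm). Pressing on the slat it starts to sink at about 3 N, is 6 mm down at 11 N, bottoms at 16 N. 6 mm down the slat just clears the bridge, 7 to 10 mm is comfortable; let go, the slat rises against the bridge.
- leaf (a joint): The polished leaf spring, 36 mm wide, 48 mm long, hinged behind the bridge at jig x = 57, 43 mm above the bench, sloping down in the sliding direction: rad, 0 hanging free, grows as its tip is lifted; about 0.07 to 0.17 when the slat lies under it. Its tip presses down with 1.5 N (free) to 4 N (lifted), which takes part of the bed's push off the fingers: keep pressing.
- leaf_tip (a point): Centre of the leaf spring's rolled tip (6 mm thick roll), at jig x = 104 mm; its underside is about 32 mm above the bench when free.
- mug: White mug, 80 mm wide, 90 mm high, standing on the bench beside the jig; origin at the centre of its underside. Leave alone.
- sander: Hand sander: plate 150 x 75 mm with a bow handle, 73 mm high, on the bench beside the jig; origin at the centre of its underside. Leave alone.
- offcut: Dark wood offcut 110 x 40 x 40 mm on the bench beside the jig; origin at the centre of its underside. Leave alone.
Not all that is in view belongs to the job. There is more than one size of the slat; the one meant has the size given above.

How it is judged (in metres and radians):
On the way, in this order (a step that is already met when the one before it is completed fails the run):
1. the slat, pressed down by the fingers, has its nose under the bridge (x of slat_nose in the frame of bridge_mid above 0.002 m and value of joint bed above 0.004 m and contact force between the fingers and slat above 2 N).
2. the slat's nose has passed under the leaf spring's tip and lifted it (value of joint leaf above 0.05 rad and x of slat_nose in the frame of stop_face above -0.025 m).
At the end, for the whole second after the job is handed in: The slat's nose is within 4 mm of the end stop, the slat lies level (within 0.06 rad) in the channel, held down under the bridge (bed at least 3 mm down) with the leaf spring bearing on it (lifted more than 0.06 rad), and is at rest (x of slat_nose in the frame of stop_face between -0.004 and 0.003 m and y of slat_nose in the frame of stop_face between -0.005 and 0.005 m and angle between slat's own z axis and vertical below 0.06 rad and value of joint leaf above 0.06 rad and value of joint bed above 0.003 m and linear speed of slat below 0.01 m/s); the robot touches nothing.
It fails at once if the slat was lifted off its bed (z of slat_nose in the frame of jig above 0.038 m or z of slat in the frame of jig above 0.036 m).
It fails at once if the slat was tipped (angle between slat's own z axis and vertical above 0.12 rad).
It fails at once if the fingers touched the leaf spring (contact force between the fingers and leaf above 1 N).
It fails at once if the mug, the hand sander or the offcut was disturbed (moved more than 15 mm) (distance of any of mug, sander, offcut from where it was at the start of the episode above 0.015 m).
It also fails if it takes over 48 s, if anything falls off the work surface, if the arm or the gripper's body presses on something with over 40 N, if the wrist force passes 120 N, or if a joint passes its speed limit or range.

## Working session

There is one attempt and no reset: what is moved stays moved. The work goes in short steps, Python scripts to look and compute and a shell command to move; the robot and the scene stay as the last step left them, time stands still between calls to the robot, and variables do not carry over. Pictures are saved under pics/ and viewed, and the job is handed in when it is done.

```bash
ls; mkdir -p pics; python3 - <<'E'
from plant import arm,cams
import cv2
s=arm.state(); print(s)
for n in("side","top"):
    im=cams.snapshot(n); cv2.imwrite(f"pics/{n}0.png",im[:,:,::-1]); p=cams.camera_params(n); print(n,p)
E
```

```text
pics
{'time_s': 0.0, 'joint_positions': array([ 6.25052600e+01,  1.26745794e+01,  8.75252552e+01, -1.83130495e-03,
        7.99109145e+01, -7.22640338e+00]), 'dq': array([-0.01243896, -0.00490153,  0.06353571, -0.05245276, -0.00016323,
       -0.02024312]), 'tau': array([ 3.89074139e-04, -4.96899748e+01, -3.89392591e+01, -1.53070878e-04,
        1.09980541e-02,  9.22234619e-06]), 'tool_pos': array([0.21625756, 0.58574979, 0.23021112]), 'tcp_rot': array([[ 9.38082377e-01, -8.64458864e-04,  3.46411182e-01],
       [-3.46412196e-01, -1.72914408e-03,  9.38080807e-01],
       [-2.11937424e-04, -9.99998131e-01, -1.92153868e-03]]), 'wrist_force': array([-0.52037662, -0.72615459, -0.62210656]), 'wrist_torque': array([ 0.00052193, -0.02595344, -0.01938791]), 'finger_gap': 0.999393006391724}
side {'camera_matrix': array([[386.69033797,   0.        , 284.44427723],
       [  0.        , 386.69033797, 212.72730875],
       [  0.        ,   0.        ,   1.        ]]), 'extrinsics': array([[ 0.88837596,  0.24373057, -0.3890804 ,  0.24234458],
       [-0.4588367 ,  0.50091607, -0.73386101, -0.5199626 ],
       [ 0.01603226,  0.83046885,  0.55683432,  0.48999069],
       [ 0.        ,  0.        ,  0.        ,  1.        ]])}
top {'camera_matrix': array([[523.32551126,   0.        , 283.35237207],
       [  0.        , 523.32551126, 209.22620816],
       [  0.        ,   0.        ,   1.        ]]), 'extrinsics': array([[-0.09794343,  0.97408279, -0.20388672,  0.32427823],
       [-0.99518891, -0.09637457,  0.01763431,  0.05986525],
       [-0.00247222,  0.20463297,  0.97883565,  1.12798054],
       [ 0.        ,  0.        ,  0.        ,  1.        ]])}
```

View pics/side0.png

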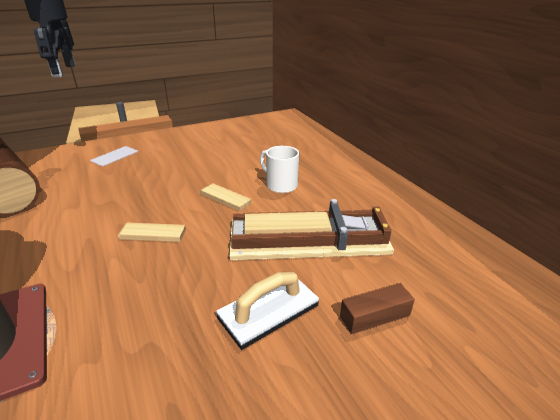

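View pics/top0.png

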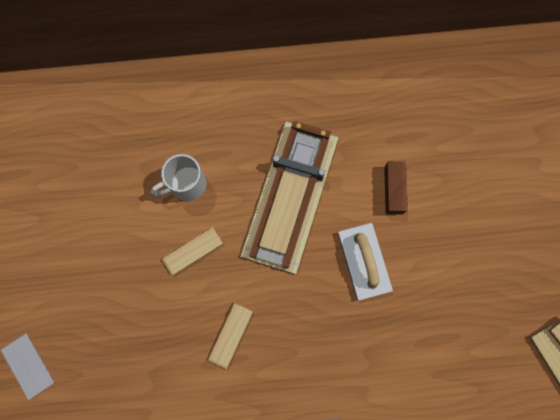

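The side view shows the slat in the jig at about (285,223), with the bridge at (338,225) and the stop at (380,222). In the top view the jig runs from (270,258) up to (312,130). The mug is at (183,180), the sander at (365,262) and the offcut at (396,188). Next I'll zoom in to pick out features.

```bash
python3 - <<'E'
import cv2
a=cv2.imread("pics/top0.png")[110:285,225:355]; cv2.imwrite("pics/top0z.png",cv2.resize(a,None,fx=3.4,fy=3.4,interpolation=cv2.INTER_CUBIC))
a=cv2.imread("pics/side0.png")[190:270,220:400]; cv2.imwrite("pics/side0z.png",cv2.resize(a,None,fx=4.4,fy=4.4,interpolation=cv2.INTER_CUBIC))
E
```

```text
(no output)
```

View pics/top0z.png

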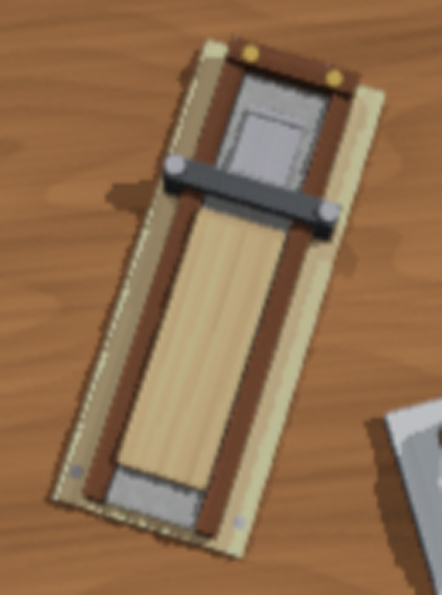

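View pics/side0z.png

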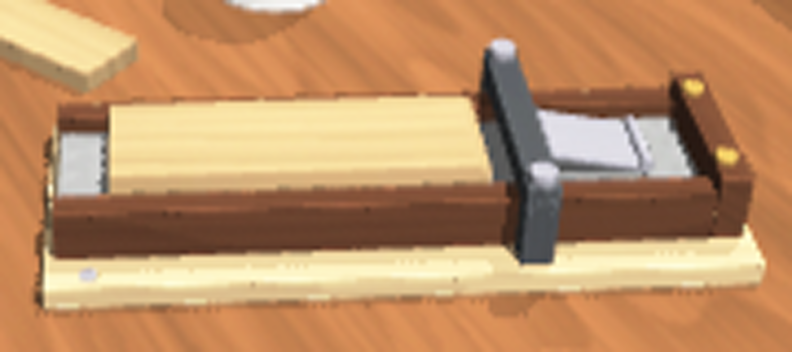

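```bash
cat > h.py <<'E'
import numpy as np
from plant import arm,cams
def ray(n,px):
    p=cams.camera_params(n);K=p["camera_matrix"];E=p["extrinsics"]
    d=np.linalg.inv(K)@[px[0],px[1],1]; d=E[:3,:3]@(d*[1,-1,-1]); return E[:3,3],d
def at(n,px,z):
    o,d=ray(n,px); return o+d*(z-o[2])/d[2]
def proj(n,X):
    p=cams.camera_params(n);K=p["camera_matrix"];E=p["extrinsics"]
    c=E[:3,:3].T@(np.asarray(X)-E[:3,3]); u=K@(c*[1,-1,-1]); return u[:2]/u[2]
E
python3 - <<'E'
from h import *
np.set_printoptions(precision=4,suppress=True)
T=lambda u,v,z: at("top",(225+(u+.5)/3.4-.5,110+(v+.5)/3.4-.5),z)
S=lambda u,v,z: at("side",(220+(u+.5)/4.4-.5,190+(v+.5)/4.4-.5),z)
BL,BR,FL,FR=T(52,498,.012),T(242,556,.012),T(207,40,.012),T(384,92,.012)
print("base",BL,BR,FL,FR,"len",np.linalg.norm(FL-BL),np.linalg.norm(FR-BR),"wid",np.linalg.norm(BL-BR),np.linalg.norm(FL-FR))
ax=((FL-BL)+(FR-BR));yaw=np.arctan2(ax[1],ax[0]);print("yaw base",np.degrees(yaw))
x=np.array([np.cos(yaw),np.sin(yaw),0]);y=np.array([-x[1],x[0],0])
c=(BL+BR+FL+FR)/4; O=c+0.010*x; O[2]=0; print("jig O",O)
def loc(P): d=P-O; return np.array([d@x,d@y,P[2]])
for n,P in dict(tailL=T(118,463,.046),tailR=T(208,490,.046),nL=T(203,207,.046),nR=T(287,232,.046),
  boltL=T(175,163,.059),boltR=T(330,211,.059),stopboltL=T(250,53,.048),stopboltR=T(334,78,.048),
  StailL=S(110,103,.046),StailR=S(110,183,.046),SnL=S(470,96,.046),Sbl=S(502,46,.059),Sbr=S(544,172,.059),SbaseR=S(45,280,.012),SbaseFR=S(762,265,.012)).items(): print(n,P,loc(P))
E
```

```text
base [0.4639 0.1422 0.012 ] [0.416 0.027 0.012] [0.7578 0.015  0.012 ] [ 0.7101 -0.0976  0.012 ] len 0.3202568822601941 0.3194126314553567 wid 0.12476641160940057 0.1222882955378587
yaw base -23.175150830238195
jig O [0.5962 0.0177 0.    ]
tailL [0.4771 0.0977 0.046 ] [-0.1409  0.0267  0.046 ]
tailR [0.4552 0.0445 0.046 ] [-0.1402 -0.0309  0.046 ]
nL [0.6338 0.0299 0.046 ] [0.0298 0.026  0.046 ]
nR [ 0.6124 -0.021   0.046 ] [ 0.0302 -0.0293  0.046 ]
boltL [0.6603 0.0449 0.059 ] [0.0483 0.0503 0.059 ]
boltR [ 0.6197 -0.0482  0.059 ] [ 0.0476 -0.0513  0.059 ]
stopboltL [ 0.7323 -0.0101  0.048 ] [0.1361 0.028  0.048 ]
stopboltR [ 0.7102 -0.0618  0.048 ] [ 0.1361 -0.0282  0.048 ]
StailL [0.4785 0.1    0.046 ] [-0.1406  0.0293  0.046 ]
StailR [0.4546 0.0421 0.046 ] [-0.1397 -0.0333  0.046 ]
SnL [0.6333 0.0313 0.046 ] [0.0288 0.0271 0.046 ]
Sbl [0.6591 0.0452 0.059 ] [0.0471 0.05   0.059 ]
Sbr [ 0.6187 -0.0489  0.059 ] [ 0.047  -0.0524  0.059 ]
SbaseR [0.4185 0.032  0.012 ] [-0.169  -0.0568  0.012 ]
SbaseFR [ 0.7071 -0.0986  0.012 ] [ 0.1478 -0.0632  0.012 ]
```

Both views agree within about 2 mm. The slat's tail is at jig x of about -140 mm and its nose at about +30, so it has to travel about 100 mm. I'll press with closed fingers at about x = -92, so they end near +8 and clear of the bridge.

```bash
cat >> h.py <<'E'
yaw=np.radians(-23.175);X=np.array([np.cos(yaw),np.sin(yaw),0]);Y=np.array([-X[1],X[0],0]);O=np.array([.5962,.0177,0])
def st():
    np.set_printoptions(precision=4,suppress=True)
    s=arm.state();d=s["tool_pos"]-O;f=s["wrist_force"];R=s["tcp_rot"]
    print("t",s["time_s"],"jig xyz mm",1e3*np.array([d@X,d@Y,d[2]]),"F jig",np.array([f@X,f@Y,f[2]]),"gap",s["finger_gap"])
    print("z axis yaw",np.degrees(np.arctan2(R[1,2],R[0,2])),"toolx",R[:,0],"tooly",R[:,1])
    return s
E
python3 - <<'E'
from h import *
s=st()
P=O-.092*X-.001*Y+[0,0,.10]
R=s["tcp_rot"];print(P,R.T@(P-s["tool_pos"]))
E
```

```text
t 0.1 jig xyz mm [-572.8605  372.7482  230.3094] F jig [-0.0697 -0.1066 -0.3047] gap 1.0015873198346257
z axis yaw 69.73259666995615 toolx [ 0.9381 -0.3464 -0.0002] tooly [-0.0008 -0.0016 -1.    ]
[0.5112 0.053  0.1   ] [ 0.4613  0.1309 -0.3974]
```

```bash
python3 -m pendant '[0.05,0,-0.04,0,1,0, 0.10,0,-0.085,0,2,0, 0.15,0,-0.13,0,2.9,0, 0.20,0,-0.17,0,2.9,0, 0.25,0,-0.215,0,2.9,0, 0.30,0,-0.26,0,2.9,0, 0.35,0.0,-0.30,0,2.9,0, 0.40,0.0,-0.345,0,2.9,0, 0.44,0.02,-0.38,0,2.9,0, 0.461,0.04,-0.397,0,2.9,0]' 0 20; python3 -c "
from h import *;st()"
```

```text
time_s: 1.35
tool_pos: [0.5129, 0.0518, 0.1917]
tcp_rot: [[0.919, 0.003, 0.395], [-0.395, -0.0, 0.919], [0.002, -1.0, 0.001]]
wrist_force: [-0.3, 1.4, -0.2]
finger_gap: 0.001
t 1.35 jig xyz mm [-89.9559  -1.4535 191.7268] F jig [-0.8665  1.2008 -0.2067] gap 0.0006904423779857646
z axis yaw 66.75470278095777 toolx [ 0.9188 -0.3947  0.0024] tooly [ 0.0026 -0.0002 -1.    ]
```

```bash
python3 -m pendant '[0,0.03,0,0,0,0, -0.001,0.06,0,0,0,0, -0.001,0.09,0,0,0,0, -0.001,0.115,0,0,0,0, -0.001,0.13,0,0,0,0, -0.001,0.134,0,0,0,0, -0.001,0.134,0,0,0,0]'; python3 - <<'E'
from h import *
import cv2
st()
a=cams.snapshot("top")[110:285,225:355,::-1];b=cams.snapshot("side")[150:270,200:400,::-1]
a=cv2.resize(a,None,fx=2.2,fy=2.2,interpolation=3);b=cv2.resize(b,None,fx=2.5,fy=2.5,interpolation=3)
c=np.zeros((390,800,3),np.uint8);c[:a.shape[0],:a.shape[1]]=a;c[:b.shape[0],295:295+b.shape[1]]=b
cv2.imwrite("pics/c1.png",c)
E
```

```text
time_s: 2.22
tool_pos: [0.5109, 0.0546, 0.0578]
tcp_rot: [[0.919, 0.001, 0.393], [-0.393, -0.0, 0.919], [0.001, -1.0, 0.0]]
wrist_force: [0.4, -0.3, -0.1]
finger_gap: -0.002
t 2.225 jig xyz mm [-92.9043   0.3156  57.759 ] F jig [ 0.4676 -0.0742 -0.1369] gap -0.0021726710669481225
z axis yaw 66.8333047137307 toolx [ 0.9194 -0.3934  0.0005] tooly [ 0.0006 -0.     -1.    ]
```

View pics/c1.png

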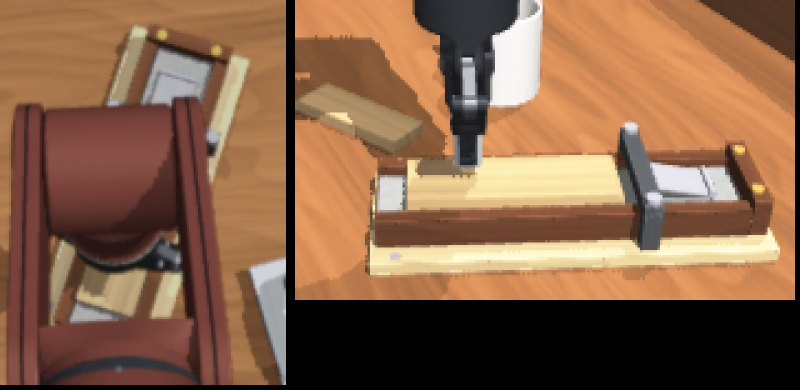

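The side view puts the closed fingertips at (468,167), just above the slat near its tail and well away from the mug. Now I press down.

```bash
python3 -m pendant '[0,0.004,0,0,0,0, 0,0.008,0,0,0,0, 0,0.011,0,0,0,0, 0,0.013,0,0,0,0, 0,0.015,0,0,0,0, 0,0.017,0,0,0,0, 0,0.019,0,0,0,0, 0,0.020,0,0,0,0, 0,0.020,0,0,0,0]'; python3 -c "
from h import *;st()"
```

```text
time_s: 3.45
tool_pos: [0.5119, 0.0545, 0.0391]
tcp_rot: [[0.919, 0.002, 0.393], [-0.393, -0.0, 0.919], [0.002, -1.0, 0.001]]
wrist_force: [-2.8, 0.8, 12.7]
finger_gap: -0.004
t 3.45 jig xyz mm [-91.9943   0.6976  39.0565] F jig [-2.9356 -0.3808 12.6889] gap -0.0036848668028864606
z axis yaw 66.82797777700416 toolx [ 0.9193 -0.3935  0.0022] tooly [ 0.0024 -0.     -1.    ]
```

```bash
python3 -m pendant '[0,0.001,0,0,0,0, 0,0.002,0,0,0,0, 0,0.003,0,0,0,0, 0,0.0035,0,0,0,0, 0,0.0035,0,0,0,0]'; python3 -c "
from h import *;st()"
```

```text
time_s: 4.08
tool_pos: [0.5124, 0.0546, 0.0362]
tcp_rot: [[0.919, 0.003, 0.393], [-0.393, -0.0, 0.919], [0.003, -1.0, 0.001]]
wrist_force: [-4.0, 0.9, 16.1]
finger_gap: -0.0
t 4.075 jig xyz mm [-91.5613   0.9052  36.2224] F jig [-4.0562 -0.7481 16.0617] gap -0.0003338115173502873
z axis yaw 66.83486456117906 toolx [ 0.9194 -0.3934  0.0031] tooly [ 0.0033 -0.0001 -1.    ]
```

```bash
python3 -m pendant '[0,0.001,0,0,0,0, 0.002,0.0015,0,0,0,0, 0.005,0.0015,0,0,0,0, 0.009,0.0015,0,0,0,0, 0.013,0.0015,0,0,0,0, 0.017,0.0015,0,0,0,0, 0.020,0.0015,0,0,0,0, 0.022,0.0015,0,0,0,0, 0.022,0.0015,0,0,0,0]'; python3 - <<'E'
from h import *
import cv2
st()
b=cams.snapshot("side")[170:270,210:400,::-1]
cv2.imwrite("pics/c2.png",cv2.resize(b,None,fx=4,fy=4,interpolation=3))
E
```

```text
time_s: 5.2
tool_pos: [0.534, 0.046, 0.0359]
tcp_rot: [[0.919, 0.006, 0.393], [-0.393, 0.0, 0.919], [0.005, -1.0, 0.002]]
wrist_force: [-3.0, 1.4, 20.3]
finger_gap: -0.002
t 5.2 jig xyz mm [-68.3306   1.5402  35.9352] F jig [-3.3462  0.1195 20.3499] gap -0.001797218185054037
z axis yaw 66.82966705796129 toolx [ 0.9193 -0.3935  0.0054] tooly [ 0.006   0.0001 -1.    ]
```

View pics/c2.png

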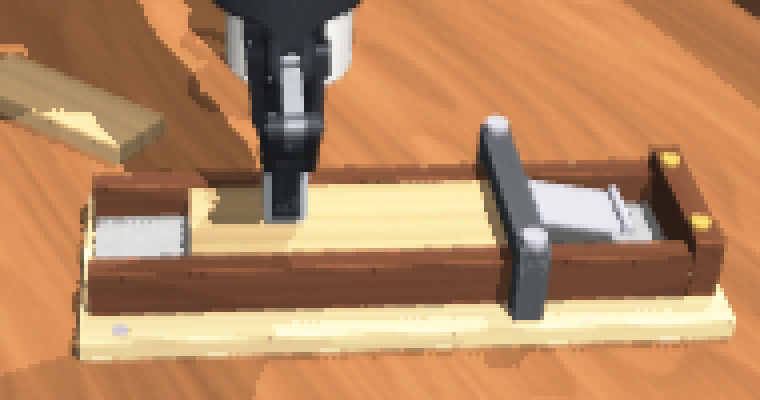

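The slat is pressed flat and moving with the fingers: its tail is at (188,215), and its nose has gone under the bridge at (490,200). I'll keep sliding.

```bash
python3 -m pendant '[0.003,0,0,0,0,0, 0.008,0,0,0,0,0, 0.014,0.0002,-0.0005,0,0,0, 0.020,0.0002,-0.001,0,0,0, 0.026,0.0002,-0.001,0,0,0, 0.032,0.0002,-0.001,0,0,0, 0.038,0.0003,-0.001,0,0,0, 0.043,0.0003,-0.001,0,0,0, 0.046,0.0003,-0.001,0,0,0, 0.046,0.0003,-0.001,0,0,0]'; python3 - <<'E'
from h import *
import cv2
st()
b=cams.snapshot("side")[170:270,210:400,::-1]
cv2.imwrite("pics/c3.png",cv2.resize(b,None,fx=4,fy=4,interpolation=3))
E
```

```text
time_s: 6.5
tool_pos: [0.5757, 0.027, 0.036]
tcp_rot: [[0.919, 0.006, 0.393], [-0.393, 0.0, 0.919], [0.005, -1.0, 0.002]]
wrist_force: [-3.9, 1.9, 20.2]
finger_gap: -0.001
t 6.5 jig xyz mm [-22.5358   0.5085  35.9789] F jig [-4.3465  0.2019 20.2061] gap -0.000998955280506534
z axis yaw 66.83152475382371 toolx [ 0.9193 -0.3934  0.005 ] tooly [ 0.0055  0.0001 -1.    ]
```

View pics/c3.png

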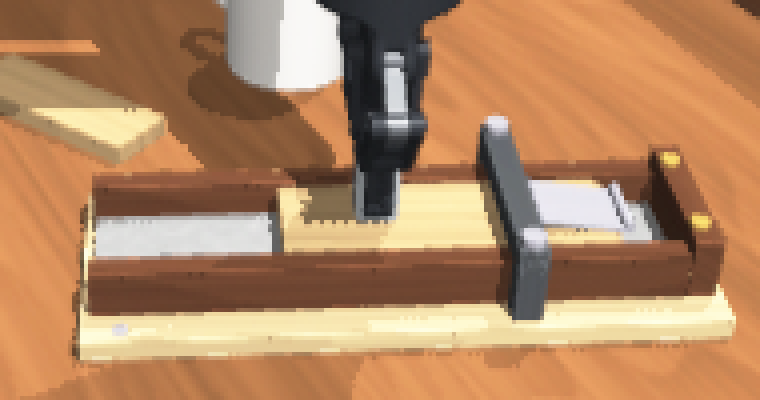

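The nose has reached the leaf tip at about (622,230). About 31 mm is left.

```bash
python3 -m pendant '[0.003,0,0,0,0,0, 0.007,0,0,0,0,0, 0.011,0.0003,0,0,0,0, 0.015,0.0005,0,0,0,0, 0.019,0.0005,0,0,0,0, 0.022,0.0005,0,0,0,0, 0.025,0.0005,0,0,0,0, 0.027,0.0005,0,0,0,0, 0.028,0.0005,0,0,0,0]'; python3 - <<'E'
from h import *
import cv2
st()
b=cams.snapshot("side")[170:270,210:400,::-1]
cv2.imwrite("pics/c4.png",cv2.resize(b,None,fx=4,fy=4,interpolation=3))
E
```

```text
time_s: 7.68
tool_pos: [0.6014, 0.0161, 0.0359]
tcp_rot: [[0.919, 0.006, 0.393], [-0.393, 0.0, 0.919], [0.005, -1.0, 0.002]]
wrist_force: [-5.2, 2.4, 24.1]
finger_gap: 0.002
t 7.675 jig xyz mm [ 5.3524  0.5835 35.9304] F jig [-5.6841  0.1653 24.1316] gap 0.001673141675947183
z axis yaw 66.83414224408536 toolx [ 0.9194 -0.3934  0.005 ] tooly [ 0.0055  0.0002 -1.    ]
```

View pics/c4.png

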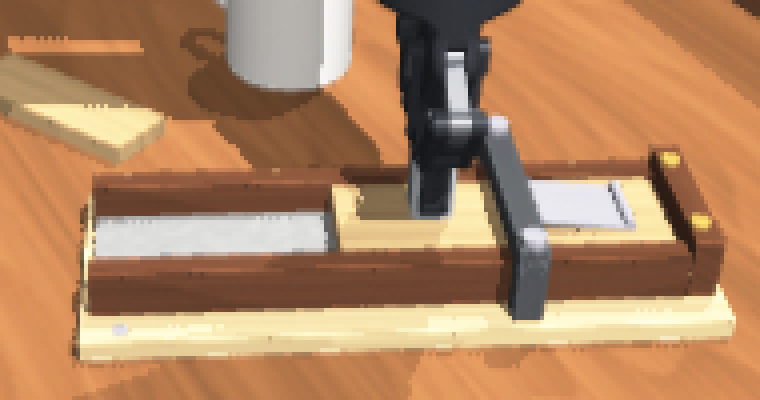

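```bash
python3 -m pendant '[0.001,0,0,0,0,0, 0.002,0,0,0,0,0, 0.003,0,0,0,0,0, 0.004,0,0,0,0,0]'; python3 -c "
from h import *;st()"; python3 -m pendant '[0.001,0,0,0,0,0, 0.002,0,0,0,0,0, 0.003,0,0,0,0,0, 0.003,0,0,0,0,0]';python3 -c "
from h import *;st()"
```

```text
time_s: 8.22
tool_pos: [0.6027, 0.0155, 0.0359]
tcp_rot: [[0.919, 0.0, 0.393], [-0.393, 0.002, 0.919], [-0.0, -1.0, 0.002]]
wrist_force: [-16.5, 6.5, 32.6]
finger_gap: -0.002
t 8.225 jig xyz mm [ 6.8629  0.572  35.8656] F jig [-17.7811  -0.4895  32.6497] gap -0.0018857494934745676
z axis yaw 66.84325248576728 toolx [ 0.9194 -0.3932 -0.0004] tooly [ 0.0002  0.0017 -1.    ]
time_s: 8.72
tool_pos: [0.6028, 0.0155, 0.0358]
tcp_rot: [[0.92, -0.006, 0.393], [-0.393, 0.003, 0.92], [-0.007, -1.0, 0.001]]
wrist_force: [-24.0, 8.6, 40.4]
finger_gap: 0.001
t 8.725 jig xyz mm [ 6.9577  0.6101 35.8168] F jig [-25.4477  -1.5911  40.3558] gap 0.0008078575492851051
z axis yaw 66.87016828371087 toolx [ 0.9196 -0.3928 -0.0066] tooly [-0.0058  0.0032 -1.    ]
```

Fx rose to -25 N with no further movement, so the nose is against the stop. I'll ease off the forward push and then lift straight up.

```bash
python3 -m pendant '[-0.002,0,0,0,0,0, -0.004,0,0,0,0,0, -0.004,-0.003,0,0,0,0, -0.004,-0.008,0,0,0,0, -0.004,-0.014,0,0,0,0, -0.004,-0.025,0,0,0,0, -0.004,-0.05,0,0,0,0, -0.004,-0.09,0,0,0,0, -0.004,-0.13,0,0,0,0, -0.004,-0.16,0,0,0,0]'; python3 - <<'E'
from h import *
import cv2
st()
b=cams.snapshot("side")[170:270,210:400,::-1]
cv2.imwrite("pics/c5.png",cv2.resize(b,None,fx=4,fy=4,interpolation=3))
E
```

```text
time_s: 9.98
tool_pos: [0.6016, 0.0145, 0.1938]
tcp_rot: [[0.919, 0.002, 0.394], [-0.394, -0.0, 0.919], [0.002, -1.0, 0.0]]
wrist_force: [-0.7, 0.0, -0.0]
finger_gap: 0.002
t 9.975 jig xyz mm [  6.1948  -0.8631 193.775 ] F jig [-0.6393 -0.2532 -0.0434] gap 0.0018519363390965924
z axis yaw 66.81856529550006 toolx [ 0.9193 -0.3936  0.0016] tooly [ 0.0016 -0.0003 -1.    ]
```

View pics/c5.png

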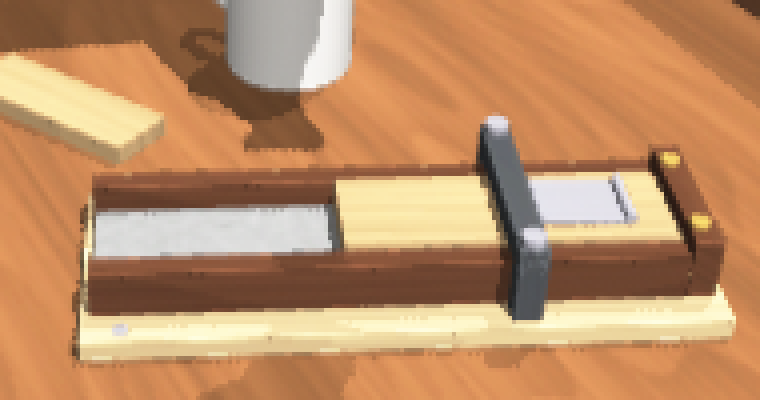

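The slat looks home: there's no bed visible between its nose and the stop at (680,215), and the leaf lies on it. I'll move the arm aside and measure from both views.

```bash
python3 -m pendant '[-0.03,-0.02,0.03,0,0,0, -0.06,-0.04,0.06,0,0,0, -0.1,-0.04,0.1,0,0,0, -0.13,-0.04,0.14,0,0,0, -0.16,-0.04,0.18,0,0,0, -0.19,-0.04,0.22,0,0,0, -0.22,-0.04,0.26,0,0,0, -0.25,-0.04,0.3,0,0,0, -0.26,-0.04,0.33,0,0,0, -0.26,-0.04,0.33,0,0,0]'; python3 - <<'E'
from h import *
import cv2
st()
t=cams.snapshot("top")[:,:,::-1];s=cams.snapshot("side")[:,:,::-1]
cv2.imwrite("pics/top6.png",t);cv2.imwrite("pics/side6.png",s)
cv2.imwrite("pics/t6z.png",cv2.resize(t[110:230,250:350],None,fx=5,fy=5,interpolation=3))
cv2.imwrite("pics/s6z.png",cv2.resize(s[190:260,280:400],None,fx=6.5,fy=6.5,interpolation=3))
for x,z in((-.04,.040),(.130,.040),(.126,.040)):
    p=proj("top",O+x*X+[0,0,z]);q=proj("side",O+x*X+[0,0,z]);print(x,(p-[250,110]+.5)*5-.5,(q-[280,190]+.5)*6.5-.5)
# mug etc motion
for n,i in(("top",t),("side",s)):
    d=cv2.absdiff(i,cv2.imread(f"pics/{n}0.png")).max(2)
    cv2.imwrite(f"pics/d{n}.png",d)
E
```

```text
time_s: 11.28
tool_pos: [0.4912, 0.4221, 0.2309]
tcp_rot: [[0.92, -0.001, 0.391], [-0.391, -0.0, 0.92], [-0.001, -1.0, -0.0]]
wrist_force: [-0.1, -0.6, -0.4]
finger_gap: -0.001
t 11.275 jig xyz mm [-255.6838  330.4709  230.8523] F jig [ 0.1731 -0.602  -0.3804] gap -0.0013368086672538469
z axis yaw 66.98514578692205 toolx [ 0.9204 -0.391  -0.0005] tooly [-0.0007 -0.0002 -1.    ]
-0.04 [182.757  477.0617] [ 97.8612 212.3794]
0.13 [299.3827 115.4897] [635.0701 196.9295]
0.126 [296.7158 123.7577] [622.6124 197.2878]
```

View pics/t6z.png

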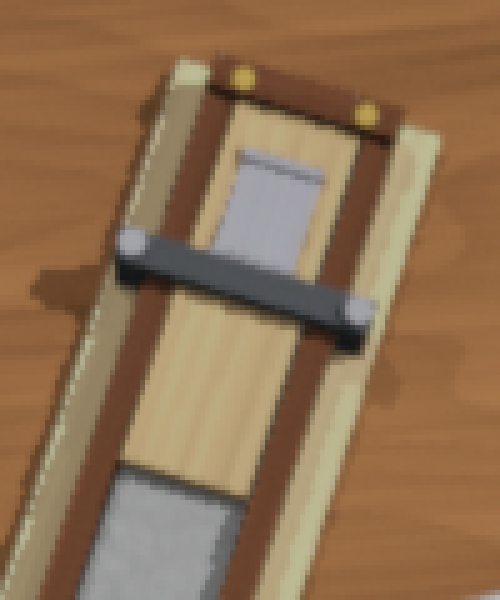

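View pics/s6z.png

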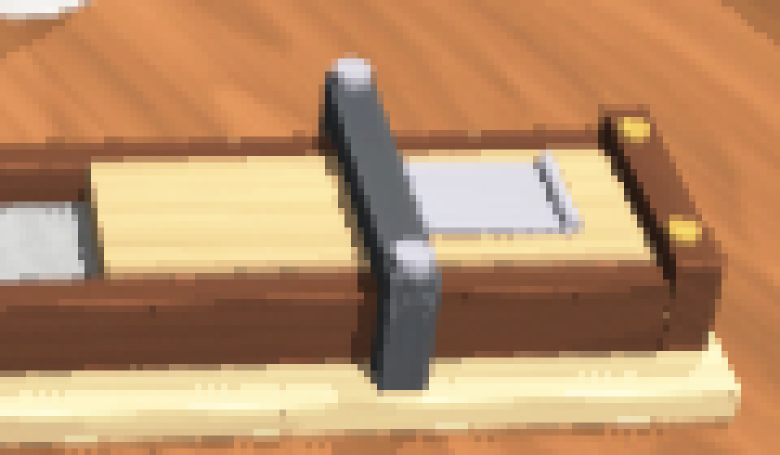

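View pics/top6.png

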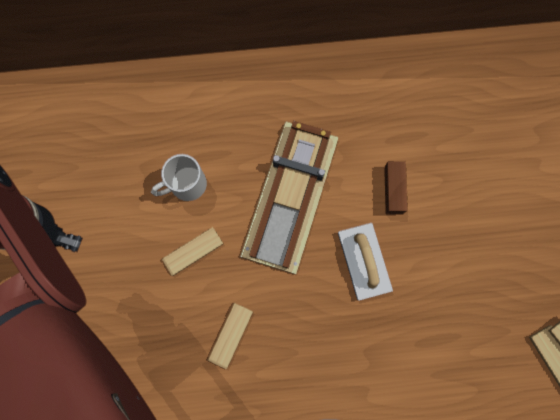

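```bash
python3 - <<'E'
from h import *
import cv2
for n in("top","side"):
    im=cv2.imread(f"pics/{n}6.png").astype(np.float32)
    for z,lo,hi in((.040,-.06,-.025),(.040,.112,.135),(.046,.120,.150)):
        xs=np.arange(lo,hi,.001); acc=0
        for y in (-.021,-.012,0,.012,.021) if z==.04 else (-.015,-.008,0,.008,.015):
            p=np.array([proj(n,O+x*X+y*Y+[0,0,z]) for x in xs],np.float32)
            acc=acc+cv2.remap(im,p[:,0],p[:,1],cv2.INTER_LINEAR)[0 if 0 else slice(None)].reshape(-1,3).mean(1)/5
        print(n,z,[(int(round(x*1e3)),int(v)) for x,v in zip(xs,acc)])
E
```

```text
top 0.04 [(-60, 150), (-59, 151), (-58, 151), (-57, 151), (-56, 150), (-55, 150), (-54, 151), (-53, 151), (-52, 152), (-51, 150), (-50, 147), (-49, 140), (-48, 126), (-47, 110), (-46, 95), (-45, 83), (-44, 74), (-43, 71), (-42, 75), (-41, 94), (-40, 116), (-39, 134), (-38, 146), (-37, 153), (-36, 155), (-35, 156), (-34, 156), (-33, 156), (-32, 156), (-31, 157), (-30, 157), (-29, 157), (-28, 157), (-27, 157), (-26, 157)]
top 0.04 [(112, 156), (113, 156), (114, 157), (115, 157), (116, 157), (117, 157), (118, 157), (119, 157), (120, 157), (121, 157), (122, 157), (123, 156), (124, 154), (125, 149), (126, 140), (127, 123), (128, 103), (129, 81), (130, 59), (131, 49), (132, 50), (133, 56), (134, 62), (135, 66)]
top 0.046 [(120, 158), (121, 156), (122, 154), (123, 147), (124, 138), (125, 122), (126, 100), (127, 78), (128, 61), (129, 46), (130, 46), (131, 55), (132, 62), (133, 65), (134, 67), (135, 69), (136, 70), (137, 72), (138, 73), (139, 74), (140, 75), (141, 75), (142, 76), (143, 77), (144, 79), (145, 85), (146, 90), (147, 93), (148, 95), (149, 97)]
side 0.04 [(-60, 154), (-59, 154), (-
[... 334 characters left out ...]
 211), (-29, 211), (-28, 211), (-27, 211), (-26, 211)]
side 0.04 [(112, 211), (113, 212), (114, 212), (115, 212), (116, 212), (117, 212), (118, 212), (119, 212), (120, 212), (121, 212), (122, 212), (123, 211), (124, 210), (125, 202), (126, 177), (127, 126), (128, 76), (129, 46), (130, 33), (131, 31), (132, 38), (133, 52), (134, 70), (135, 89)]
side 0.046 [(120, 212), (121, 207), (122, 202), (123, 159), (124, 105), (125, 69), (126, 42), (127, 32), (128, 33), (129, 44), (130, 64), (131, 79), (132, 86), (133, 91), (134, 91), (135, 92), (136, 92), (137, 93), (138, 95), (139, 96), (140, 96), (141, 97), (142, 100), (143, 103), (144, 117), (145, 132), (146, 136), (147, 138), (148, 137), (149, 137)]
```

The tail edge is at jig x of about -40.5 mm in both views and the stop face at about 130, so the nose is within about 1 mm of home. Handing in.

```bash
python3 -c "
from h import *
print(arm.job_done())"
```

```text
the job is handed in; nothing more can be done
None
```

The slat is loaded and handed in at about 11.4 s. Its nose is home against the end stop, the leaf spring is lying on it, and the arm is well clear. No verdict is reported, so this rests on my own checks.

**What I did:** I pressed the slat down with closed fingertips near its tail until the bed bottomed (fingertips 36 mm above the bench). I slid it about 99 mm under the bridge and leaf at 16–24 N of downward force. At the stop the forward force rose to 25 N with no further movement. I eased off, lifted straight up and moved away.

**Last checks:**
- **Nose position:** the slat's tail edge is at jig x of about -40.5 mm in both views, so the nose is within about 1 mm of the stop.
- **Disagreement:** reading the tail by eye in the top view gave about -42 mm, which would leave the nose about 2 mm short. That is still within the 4 mm limit.
- **Press on the slat:** the downward force at the wrist reached 40 N while I pushed against the stop. That was through the fingertips on the slat, and well under the 120 N wrist limit.
- **Surroundings:** the mug, sander and offcut look unmoved in the final top view. The fingers stayed on the near side of the bridge, away from the leaf.
- **Not measured directly:** I judged the bed depth, leaf angle and slat level only from the pictures.

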